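# Refit the hanging rail of the brush-drying rack

### The arm

A 6-joint arm with a two-finger parallel gripper is mounted at the origin on the work surface. World frame = base frame: x ahead of the robot, y to its left, z up, the work surface at z = 0. Lengths are in m, angles in degrees, forces in N, time in s.
With the tool pointing down it reaches from about 0.3 to 0.875 m from the base axis. Payload 6.4 kg.
Tool frame: the origin (TCP) lies where the fingers leave the gripper's body, on its centre line; the fingertips stand 64 mm ahead of it and the grasp point (between the pads) lies 45 mm ahead of it; z points along the fingers, y is the line along which they close (so a half turn about z gives the same grasp; the last joint's range is limited). The gripper opens to 88 mm and grips with 3 to 60 N. Pads are 18 mm wide; open, the fingers measure 123 mm over their backs; the gripper's body (75 mm by 187 mm) begins 45 mm behind the grasp point.
Start: joints at [60.602, 10.359, 92.074, -0, 77.567, -11.82], TCP at [0.174, 0.548, 0.303] pointing down, gripper open.
Joint ranges: [-171.53, 171.53], [-51.25, 118.39], [17.06, 147.69], [-65.23, 245.23], [0, 150.52], [-178.68, 178.68]. Speed limits (degrees/s): [147.25, 147.25, 172.46, 180, 180, 180].

### API

Orientations are given as a 3x3 rotation matrix whose columns are the frame's x, y, z axes.
In Python, from station import env gives the robot as it stands.
- The arm moves only by the tool drive_tool, never from a script. Its argument "targets" is a list of rows, each a list of 7 numbers: the turn, a rotation vector about the tool's x, y, z in rad, then the shift along the tool's x, y, z in mm, then the finger opening in mm, from 0 to 88.1. In form: [[rx, ry, rz, x, y, z, grip], ...]. A call has exactly 8 rows; each row is the pose to reach, as a shift and turn from the pose commanded when the call began, along the tool's axes at that moment; what a row does not reach only later rows make up. A row lasts 1/12 s, in which the tool goes at most 41.7 mm and 7.16 degrees, less where a joint would pass 70% of its speed; a pose out of reach is approached as far as the arm can. A call with a gripper value outside its range is refused whole. The fingers move at their own pace and stop on an object; "grip_force" is the grip in N (left out, the last holds). Time passes only in rows, so rows that repeat a pose let the fingers close, or fill a call up. It gives the time, the measured TCP pose, the force, the opening and the grip force at its end, in the units of the state.
- env.state(): the state, without advancing time (a new reading comes with each control period).
- env.snapshot(name): name is "scene" or "side" or "wrist"; returns (picture, depth): 384x512x3 uint8, red, green, blue; 384x512 float32, m along the optical axis (not along the pixel's ray), 0 where there is no reading.
- env.get_calibration(name): a dict with "camera_matrix" (3x3 intrinsics, pixels), "dist_coeffs" ([k1, k2, p1, p2, k3] as OpenCV has them; the pictures are not rectified), "xyz" and "rotation" of the camera in the world. Camera axes: x right, y up, looking along -z (the intrinsics and any distortion apply to the point x, -y, -z); pixel columns grow to the right and rows downward; lengths in m; the calibration is good to about 2 mm. A picture is of the moment at which its call begins: read the wrist's pose just before it. get_calibration takes no time and is no camera call; for the wrist camera it gives the pose at the moment of the call.
- env.close_job(): hands the job in; it is judged then, once.
The state is a dict: "clock": time; "joint_positions": joint angles; "qvel": joint speeds; "tau": joint torques, N m; "ee_pos": TCP position; "tool_rot": TCP orientation; "ft_force": force on the tool from outside, world axes, zero at the start; "wrist_torque": the same for the moment, N m; "grip_width": opening from 0.0 (shut) to 1.0 (fully open); "finger_force": force on a finger pad.
Only numpy, scipy, OpenCV 4.12 (cv2) and the standard library are available. Lean on these libraries where they do the work, as an engineer would, in place of code of your own. Each camera call takes 0.05 s, during which the arm holds its last target. There are 200 camera calls.

### The job

Take the loose steel rail from its wooden rest and thread it back into the brush-drying rack: tip first through the round hole of the fixed metal bracket, then through the hole of the levelling block in the slotted post, until its collar is fully home against the fixed bracket, and let go. The levelling block is clamped at an unknown height, so feel gently for its hole and never force the rail (keep it under 30 N), and do not disturb the jar, the bottle or the dish.

Things in the scene. Friction and masses are not known exactly. Their poses are not given: they have to be found in the camera images.
- rail: Loose rail, 0.13-0.21 kg, origin on its axis at the collar's front face, x towards the tip. Steel rod 12 mm in diameter from x = 0 to 170 mm (last 2 mm taper to 10 mm), collar 24 mm in diameter at x = -6 to 0, dark wooden handle 18 mm in diameter at x = -72 to -6. Centre of mass within 20 mm of the origin. Any roll about its axis will do.
- rail_tip (a point): Tip of the rail, on its axis, 170 mm from the rail's origin along its +x. It enters a hole only when within about 2 mm of the hole's centre.
- rail_grip (a point): Middle of the free length of the rail's handle, on its axis (x = -36 mm): the place to grip.
- rest: Fixed plywood rest, 210 x 60 mm, 10 mm base; origin at table height under the rail's collar face. The rail lies level in it along its x, axis 45 mm above the table, in two open notches at x = -68 mm (end of the handle) and 95 mm, 34 mm wide over their cheeks, which reach to the rail's axis: lift straight up. The handle between is free on both sides.
- rack: Fixed rack on a wooden base 110 mm wide (x = -30 to 170 mm, 12 mm thick) with a white tray. Origin at table height under the mouth of the bracket's hole; x is the insertion direction, z up. Fixed aluminium bracket: plate 60 mm wide, x = 0 to 12 mm, top at 135 mm. Wooden post: two uprights 43 mm apart, 154 mm high, x = 127 to 149 mm, the levelling block between them.
- near_hole (a point): Centre of the mouth of the bracket's round hole (15 mm in diameter, 12 mm long, no chamfer), on its outer face: rack x = 0, 110 mm above the table. It leaves the rail room to tilt several degrees; the final slope is up to about 4 degrees.
- far_mid (a point): Middle of the range of the aluminium levelling block, on its face towards the bracket (rack x = 130 mm, 110 mm up). Block 42 mm wide, 52 high, 16 thick; its round hole (14 mm in diameter, along x, no chamfer) lies straight above or below this point by up to 9 mm: not measured, find it by sight or feel. The block is clamped and does not yield to gentle forces.
- jar: Bystander: glass jar with a black cap, 60 mm across, 70 mm high; origin at the centre of its underside.
- flask: Bystander: white plastic bottle, 48 mm across, 85 mm high; origin at the centre of its underside.
- dish: Bystander: white ceramic bowl, 80 mm across, 35 mm high; origin at the centre of its underside.
Not all that is in view belongs to the job. What is meant by the rail is not red, and is the smaller of those in its own colour. There is more than one size of the rack; the job needs the smaller.

How it is judged:
By the outcome, as a careful person would: the job done as asked, in the order asked, and still so for the second after the job is handed in, with the robot touching nothing.
It also fails if it takes over 54 s, if anything falls off the work surface, if the arm or the gripper's body presses on something with over 40 N, if the wrist force passes 120 N, or if a joint passes its speed limit or range.

## Working session

There is one attempt and no reset: what is moved stays moved. The work goes in short steps, Python scripts to look and compute and a tool call to move; the robot and the scene stay as the last step left them, time stands still between calls to the robot, and variables do not carry over. Pictures are saved under pics/ and viewed, at most 12 in all, crops included, and the job is handed in when it is done.

Besides the shell and the picture viewer there is one more tool, called after "Emit:" as name([rows], argument=value, ...), one row to a line, values as JSON. drive_tool: Moves the arm, as the interface text tells. Its arguments: {"type":"object","properties":{"targets":{"type":"array","items":{"type":"array","items":{"type":"number"}}},"grip_force":{"type":"number"}},"required":["targets"]}

```bash
mkdir -p pics
cat > h.py <<'E'
import numpy as np,cv2
from station import env
def snap(n):
    c=env.get_calibration(n); p,d=env.snapshot(n); return p,d,c
def ray(c,u,v):
    K=np.array(c["camera_matrix"],float);D=np.array(c["dist_coeffs"],float)
    q=cv2.undistortPoints(np.array([[[u,v]]],float),K,D)[0,0]
    R=np.array(c["rotation"]);return np.array(c["xyz"]),R@np.array([q[0],-q[1],-1.])
def onz(c,u,v,z):
    o,r=ray(c,u,v);return o+r*(z-o[2])/r[2]
def at(c,d,u,v):
    o,r=ray(c,u,v);w=d[int(v)-1:int(v)+2,int(u)-1:int(u)+2];return o+r*np.median(w[w>0]) if (w>0).any() else None
def proj(c,P):
    R=np.array(c["rotation"]);q=(np.atleast_2d(P)-c["xyz"])@R*[1,-1,-1]
    return cv2.projectPoints(q,np.zeros(3),np.zeros(3),np.array(c["camera_matrix"],float),np.array(c["dist_coeffs"],float))[0][:,0]
E
python3 - <<'E'
from h import *
import pickle
np.set_printoptions(precision=3,suppress=True)
S={}
for n in("scene","side","wrist"):
    S[n]=snap(n); cv2.imwrite(f"pics/{n}0.png",S[n][0][:,:,::-1])
    print(n,S[n][2])
pickle.dump(S,open("s0.pkl","wb"))
a=np.hstack([cv2.resize(S[n][0],(400,300)) for n in("side","wrist")])
cv2.imwrite("pics/sw.png",a[:,:,::-1])
cv2.imwrite("pics/scene_b.png",cv2.resize(S["scene"][0],(800,600))[:,:,::-1])
print(env.state())
E
```

```text
scene {'camera_matrix': array([[495.616,   0.   , 254.178],
       [  0.   , 495.616, 181.547],
       [  0.   ,   0.   ,   1.   ]]), 'dist_coeffs': array([-0.169,  0.   ,  0.   ,  0.   ,  0.   ]), 'xyz': array([1.319, 0.777, 1.019]), 'rotation': array([[-0.718, -0.426,  0.551],
       [ 0.696, -0.458,  0.553],
       [ 0.017,  0.78 ,  0.625]])}
side {'camera_matrix': array([[390.936,   0.   , 253.813],
       [  0.   , 390.936, 191.775],
       [  0.   ,   0.   ,   1.   ]]), 'dist_coeffs': array([-0.112,  0.   ,  0.   ,  0.   ,  0.   ]), 'xyz': array([ 0.436, -0.812,  0.877]), 'rotation': array([[ 0.994,  0.079, -0.069],
       [-0.104,  0.694, -0.712],
       [-0.008,  0.716,  0.699]])}
wrist {'camera_matrix': array([[294.695,   0.   , 254.055],
       [  0.   , 294.695, 191.813],
       [  0.   ,   0.   ,   1.   ]]), 'dist_coeffs': array([-0.078,  0.   ,  0.   ,  0.   ,  0.   ]), 'xyz': array([0.105, 0.568, 0.384]), 'rotation': array([[ 0.302, -0.916, -0.263],
       [ 0.953,  0.291,  0.084],
       [-0.   , -0.276,  0.961]])}
{'clock': 0.15, 'joint_positions': array([ 60.602,  10.392,  92.117,  -0.001,  77.566, -11.82 ]), 'qvel': array([ 0.022, -0.179, -0.143, -0.024,  0.048,  0.025]), 'tau': array([  0.002, -43.422, -34.218,   0.07 ,   0.036,  -0.   ]), 'ee_pos': array([0.173, 0.548, 0.302]), 'tool_rot': array([[-0.953,  0.302, -0.001],
       [ 0.302,  0.953, -0.001],
       [ 0.   , -0.001, -1.   ]]), 'ft_force': array([0.383, 0.497, 0.354]), 'wrist_torque': array([-0.047,  0.033, -0.037]), 'finger_force': 0.0, 'grip_width': 1.0024522624900976}
```

View pics/scene_b.png

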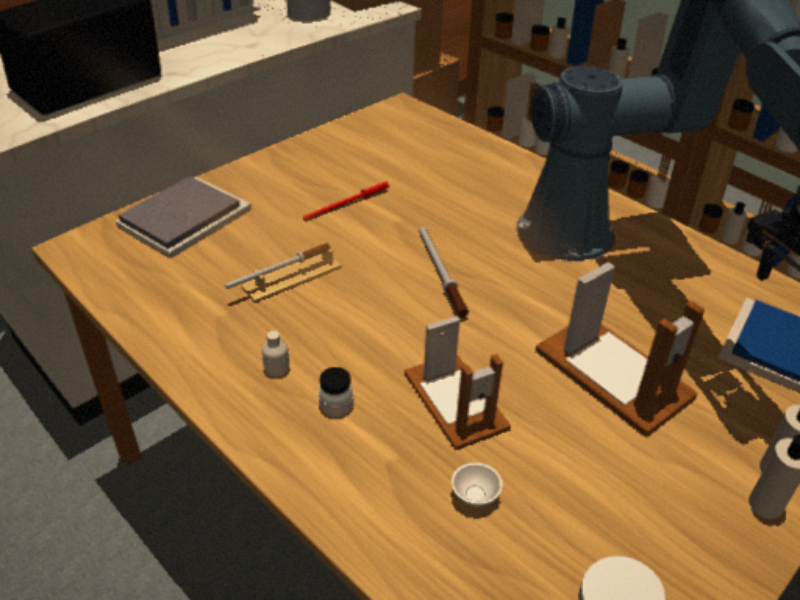

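View pics/sw.png

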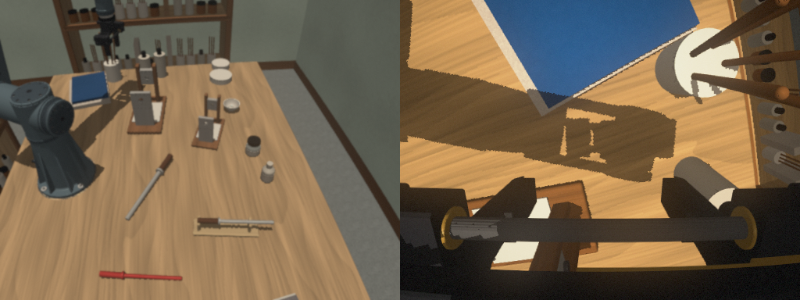

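The scene picture (800x600) shows these candidates for the rail:
- Red rail at (347,200).
- Large steel rail loose on the table at (442,270).
- Small steel rail on the rest at (278,266). This is my choice: it isn't red and it lies in the plywood rest.

The racks are at (460,385), smaller and chosen, and (620,355), larger. The bottle is at (275,355), the jar at (336,392) and the dish at (477,490).

Run:
```python
from h import *
import pickle
np.set_printoptions(precision=3,suppress=True)
S=pickle.load(open("s0.pkl","rb"))
p,d,c=S["scene"];f=1.5625
for n,u,v,z in[("hend",329,247,.045),("tip",227,286,.045),("bigH",462,312,.012),("bigT",422,231,.01),("baseL",406,376,.012),("baseN",459,443,.012),("baseR",508,424,.012),
  ("brTopL",426,325,.135),("brTopR",458,318,.135),("postL",464,368,.154),("postR",497,358,.154),("jar",335,379,.07),("flask",273,337,.085),("dish",477,482,.035)]:
    print(n,onz(c,u/f,v/f,z),at(c,d,u/f,v/f))
p2,d2,c2=S["side"];f2=1/1.28
for n,u,v,z in[("hend",198,220,.045),("tip",272,225,.045),("brTopL",199,118,.135),("brTopR",213,118,.135)]:
    print(n,onz(c2,u/f2,v/f2,z))
a=cv2.resize(p[140:200,135:225],(400,267),interpolation=cv2.INTER_CUBIC)
b=cv2.resize(p[195:290,255:330],(400,507),interpolation=cv2.INTER_CUBIC)
e=cv2.resize(p2[110:195,235:300],(400,523),interpolation=cv2.INTER_CUBIC)
g=cv2.resize(p2[260:310,235:355],(400,167),interpolation=cv2.INTER_CUBIC)
im=np.zeros((600,800,3),np.uint8);im[:267,:400]=a;im[267:434,:400]=g;im[:507,400:]=b
cv2.imwrite("pics/crop1.png",im[:,:,::-1])
```

```text
hend [ 0.481 -0.274  0.045] [ 0.483 -0.271  0.048]
tip [ 0.717 -0.312  0.045] [ 0.718 -0.311  0.046]
bigH [0.4   0.039 0.012] [0.41  0.047 0.023]
bigT [ 0.255 -0.215  0.01 ] [ 0.257 -0.213  0.012]
baseL [0.607 0.09  0.012] [0.599 0.082 0.001]
baseN [0.652 0.262 0.012] [0.652 0.262 0.011]
baseR [0.561 0.292 0.012] [0.56  0.292 0.011]
brTopL [0.583 0.11  0.135] [0.473 0.01  0.003]
brTopR [0.529 0.135 0.135] [0.529 0.135 0.134]
postL [0.628 0.237 0.154] [0.626 0.235 0.151]
postR [0.572 0.258 0.154] [0.572 0.258 0.153]
jar [0.741 0.052 0.07 ] [0.74  0.05  0.068]
flask [ 0.764 -0.091  0.085] [ 0.764 -0.091  0.085]
dish [0.705 0.346 0.035] [0.69  0.336 0.011]
hend [ 0.484 -0.281  0.045]
tip [ 0.713 -0.326  0.045]
brTopL [0.53  0.121 0.135]
brTopR [0.585 0.115 0.135]
```

View pics/crop1.png

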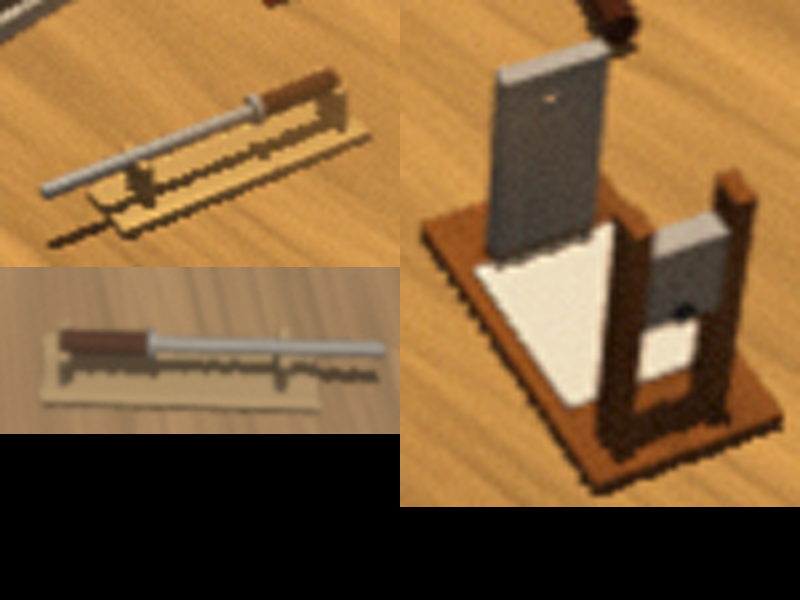

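The crop confirms the choice: a steel rod with collar and brown handle lying in the rest, about 242 mm long by rays, with its handle towards the robot. The small rack's bracket hole is at crop (550,98), and there is a dark spot on the block's back at (685,310). Next I'll fly over to look at the rack's far side with the wrist camera.

```bash
cat >> h.py <<'E'
from scipy.spatial.transform import Rotation as Ro
def Rt(xa,pitch=0):
    "tool x along world dir with yaw xa (deg), pointing down, then turn about tool y by pitch (deg)"
    x=np.array([np.cos(np.radians(xa)),np.sin(np.radians(xa)),0]);z=np.array([0,0,-1.])
    return np.c_[x,np.cross(z,x),z]@Ro.from_euler("y",pitch,degrees=True).as_matrix()
def go(p,R,s=None):
    s=s or env.state();T=np.array(s["tool_rot"])
    rv=Ro.from_matrix(T.T@R).as_rotvec();d=T.T@(np.array(p)-s["ee_pos"])*1e3
    print("turn",rv.round(4),"shift",d.round(1),"n",np.ceil(max(np.linalg.norm(d)/41.7,np.degrees(np.linalg.norm(rv))/7.16)))
np.set_printoptions(precision=4,suppress=True)
E
python3 - <<'E'
from h import *
import pickle
S=pickle.load(open("s0.pkl","rb"));p,d,c=S["scene"]
for u,v in[(690,310),(585,268),(775,480),(790,415)]:print(at(c,d,u/1.5625,v/1.5625))
go([.632,.34,.30],Rt(71,-25))
go([.40,.46,.38],Rt(115,0))
# block hole spot on plane rack x=146
X=np.array([.326,.946,0]);o,r=ray(c,255+285/5.333,195+310/5.333);O=np.array([.557,.122,0])
t=((O-o)@X+.146)/(r@X);print(o+r*t)
E
```

```text
[0.2904 0.4399 0.2035]
[ 0.0803  0.1169 -0.0002]
[0.4096 0.6988 0.0889]
[0.3064 0.6619 0.1283]
turn [ 0.3464 -0.3382  1.5681] shift [-499.9  -59.7    2. ] n 14.0
turn [-0.0013  0.0003  0.8277] shift [-242.5  -15.5  -78. ] n 7.0
[0.6033 0.2604 0.0905]
```

Emit:
drive_tool([
  [0, 0, 0.1, -20, 0, -40, 88],
  [0, 0, 0.2, -50, 0, -70, 88],
  [0, 0, 0.32, -85, -5, -78, 88],
  [0, 0, 0.44, -120, -8, -78, 88],
  [0, 0, 0.56, -160, -10, -78, 88],
  [0, 0, 0.68, -200, -12, -78, 88],
  [0, 0, 0.8, -240, -15, -78, 88],
  [0, 0, 0.83, -242, -15, -78, 88],
])

```text
clock: 0.82
ee_pos: [0.4055, 0.4576, 0.3799]
tool_rot: [[-0.41, 0.912, 0.002], [0.912, 0.41, -0.002], [-0.002, 0.001, -1.0]]
ft_force: [-0.9, -0.2, -0.9]
grip_width: 0.997
finger_force: 0.0
```

Run:
```python
from h import *
print(env.state()["ee_pos"]);go([.632,.34,.30],Rt(71,-25))
```

```text
[0.4055 0.4576 0.3799]
turn [ 0.1659 -0.4133  0.7409] shift [-199.8  158.4   80.4] n 7.0
```

Emit:
drive_tool([
  [0.02, -0.05, 0.09, -25, 20, 10, 88],
  [0.04, -0.1, 0.18, -50, 40, 20, 88],
  [0.06, -0.16, 0.28, -80, 63, 32, 88],
  [0.09, -0.22, 0.39, -110, 87, 44, 88],
  [0.11, -0.28, 0.5, -140, 111, 56, 88],
  [0.14, -0.34, 0.61, -170, 135, 68, 88],
  [0.166, -0.413, 0.741, -200, 158, 80, 88],
  [0.166, -0.413, 0.741, -200, 158, 80, 88],
])

```text
clock: 1.48
ee_pos: [0.6313, 0.3404, 0.2919]
tool_rot: [[0.29, 0.946, -0.146], [0.854, -0.325, -0.406], [-0.431, -0.006, -0.902]]
ft_force: [0.1, -0.5, -2.1]
grip_width: 1.002
finger_force: 0.0
```

Run:
```python
from h import *
import pickle
S=snap("wrist");pickle.dump(S,open("w1.pkl","wb"));p,d,c=S
cv2.imwrite("pics/w1.png",cv2.resize(p,(800,600),interpolation=cv2.INTER_CUBIC)[:,:,::-1])
```

```text
(no output)
```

View pics/w1.png

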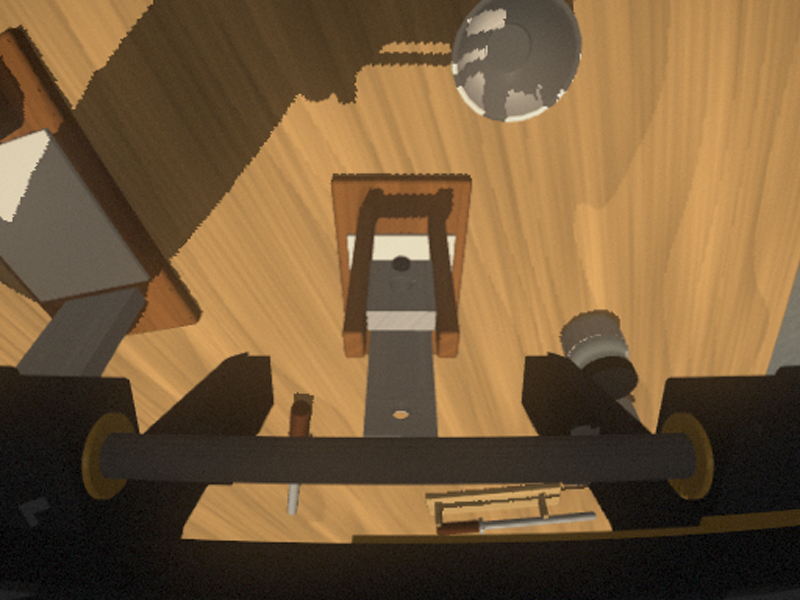

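Run:
```python
from h import *
import pickle
p,d,c=pickle.load(open("w1.pkl","rb"))
a=p[105:285,200:310]; a=np.clip(a.astype(float)*1.8,0,255).astype(np.uint8)
cv2.imwrite("pics/w1c.png",cv2.resize(a,(366,600),interpolation=cv2.INTER_CUBIC)[:,:,::-1])
f=1.5625
for n,u,v in[("spot",401,263),("faint",403,285),("blk top edge",401,328),("blk mid",385,300),("blk mid",420,275),("blk mid",385,275)]:
    print(n,at(c,d,u/f,v/f))
for n,u,v,z in[("bL",333,178,.012),("bR",470,178,.012),("pL",355,355,.154),("pR",446,355,.154)]:print(n,onz(c,u/f,v/f,z))
```

```text
spot [0.6045 0.2592 0.0905]
faint [0.6019 0.2475 0.099 ]
blk top edge [0.5984 0.2413 0.1324]
blk mid [0.5938 0.2585 0.123 ]
blk mid [0.6149 0.2513 0.0981]
blk mid [0.5931 0.2584 0.0978]
bL [0.5624 0.2969 0.012 ]
bR [0.6614 0.2633 0.012 ]
pL [0.5724 0.2491 0.154 ]
pR [0.6232 0.232  0.154 ]
```

View pics/w1c.png

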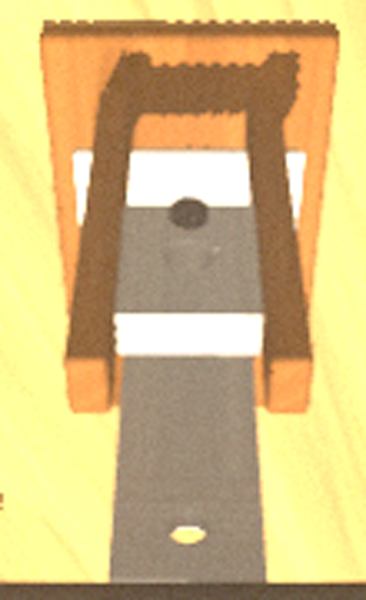

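Run:
```python
from h import *
import pickle
p,d,c=pickle.load(open("w1.pkl","rb"))
k=3.327
cr=lambda u,v:(200+u/k,105+v/k)
X=np.array([np.cos(np.radians(71.3)),np.sin(np.radians(71.3)),0]);Y=np.array([-X[1],X[0],0])
P=np.array([at(c,d,*cr(u,v)) for u in(135,150,235,245) for v in(235,250,270,285,300)])
print("face X",np.median(P@X),(P@X).round(4), "yaw", np.degrees(np.arctan2(*np.polyfit(P[:,0],P[:,1],1)[:1],1))+90)
fx=np.median(P@X)
for n,u,v in[("hole c",190,257),("hole bottom",190,272),("hole top",190,242),("topedge",190,313),("blkL",114,300),("blkR",263,300),("bottom",150,206)]:
    o,r=ray(c,*cr(u,v));q=o+r*(fx-o@X)/(r@X);print(n,"Y",q@Y,"z",q[2])
q=onz(c,*cr(188,535),.110);print("brk hole",q,q@X,q@Y)
for u in(113,262):q=onz(c,*cr(u,575),.135);print("brk edges",q@X,q@Y)
for u in(120,254):q=at(c,d,*cr(u,400));print("brk edge",q,q@X,q@Y)
P=np.array([at(c,d,*cr(u,v)) for u in(140,190,230) for v in(400,450,490)]);print("brk back face X",(P@X).round(4))
# rail: big depth looks from scene cam
```

```text
face X 0.43485230841324957 [0.4348 0.4352 0.4358 0.4346 0.4348 0.4343 0.4355 0.4347 0.4346 0.4352
 0.4348 0.435  0.4349 0.4345 0.435  0.4343 0.4352 0.4354 0.4351 0.4345] yaw 71.11137062240755
hole c Y -0.48992403404546514 z 0.10775132534394685
hole bottom Y -0.489914988813864 z 0.11470140190006545
hole top Y -0.48993352632273124 z 0.10054530688185323
topedge Y -0.489892355886416 z 0.13250258109365312
blkL Y -0.4681302219750707 z 0.12706572988406392
blkR Y -0.5107931480298346 z 0.12701565299414955
bottom Y -0.4771258654816855 z 0.08211068105332414
brk hole [0.5578 0.1213 0.11  ] 0.2937425005272521 -0.4894411163207006
brk edges 0.304340357623238 -0.4616083535609365
brk edges 0.30460982603966885 -0.516869179648799
brk edge [0.5311 0.1364 0.0434] 0.29951474320010363 -0.45933076501984244
brk edge [0.5875 0.1187 0.0444] 0.3007578250644866 -0.5184682661282821
brk back face X [0.301  0.3008 0.3006 0.3014 0.3004 0.301  0.3012 0.3008 0.3012]
```

The wrist picture (800x600) shows the small rack's block with a dark clamp screw at (401,263), the real hole faintly above it at (402,286), and the bracket hole at (400,413). From this the rack yaw is about 71.3°, the bracket hole mouth is at (0.556, 0.117, 0.110), and the far hole is at z≈0.1077. Now I'll go to the rail.

Run:
```python
from h import *
go([.56,.03,.32],Rt(31,-10));go([.518,-.279,.25],Rt(-9.7))
```

```text
turn [0.207  0.2608 0.6725] shift [-298.9   35.1  112.4] n 8.0
turn [0.3067 0.3725 1.3887] shift [-545.4   95.4  306.6] n 16.0
```

Emit:
drive_tool([
  [0.01, 0.015, 0.04, -18, 2, 6, 88],
  [0.035, 0.045, 0.12, -55, 7, 20, 88],
  [0.06, 0.08, 0.21, -94, 11, 35, 88],
  [0.09, 0.12, 0.3, -134, 16, 50, 88],
  [0.12, 0.15, 0.39, -173, 20, 65, 88],
  [0.15, 0.19, 0.48, -212, 25, 80, 88],
  [0.18, 0.23, 0.58, -252, 30, 95, 88],
  [0.207, 0.26, 0.67, -290, 34, 109, 88],
])

```text
clock: 2.2
ee_pos: [0.562, 0.0436, 0.3248]
tool_rot: [[0.842, 0.522, -0.138], [0.515, -0.853, -0.082], [-0.16, -0.002, -0.987]]
ft_force: [1.3, 0.1, -0.5]
grip_width: 0.998
finger_force: 0.0
```

Run:
```python
from h import *
print(env.state()["ee_pos"]);go([.518,-.279,.25],Rt(-9.7))
```

```text
[0.562  0.0436 0.3248]
turn [0.0561 0.1546 0.7169] shift [-191.3  252.3  106.4] n 9.0
```

Emit:
drive_tool([
  [0.007, 0.02, 0.09, -24, 31, 13, 88],
  [0.014, 0.04, 0.18, -48, 63, 26, 88],
  [0.02, 0.06, 0.27, -72, 95, 40, 88],
  [0.028, 0.077, 0.36, -96, 126, 53, 88],
  [0.035, 0.097, 0.45, -120, 158, 67, 88],
  [0.042, 0.116, 0.54, -144, 190, 80, 88],
  [0.049, 0.135, 0.63, -168, 221, 93, 88],
  [0.056, 0.155, 0.717, -191, 252, 106, 88],
])

```text
clock: 2.87
ee_pos: [0.5196, -0.2784, 0.251]
tool_rot: [[0.986, -0.168, -0.0], [-0.168, -0.986, -0.003], [0.0, 0.003, -1.0]]
ft_force: [0.4, -0.0, -0.4]
grip_width: 0.997
finger_force: 0.0
```

Run:
```python
from h import *
import pickle
S=snap("wrist");pickle.dump(S,open("w2.pkl","wb"));p,d,c=S
print(env.state()["ee_pos"])
print(proj(c,[[.483,-.274,.045],[.518,-.279,.045],[.717,-.315,.045]]))
cv2.imwrite("pics/w2.png",cv2.resize(p,(800,600),interpolation=cv2.INTER_CUBIC)[:,:,::-1])
```

```text
[ 0.5176 -0.2852  0.2491]
[[254.5501 214.6878]
 [253.6014 181.6867]
 [255.7693 -44.4334]]
```

View pics/w2.png

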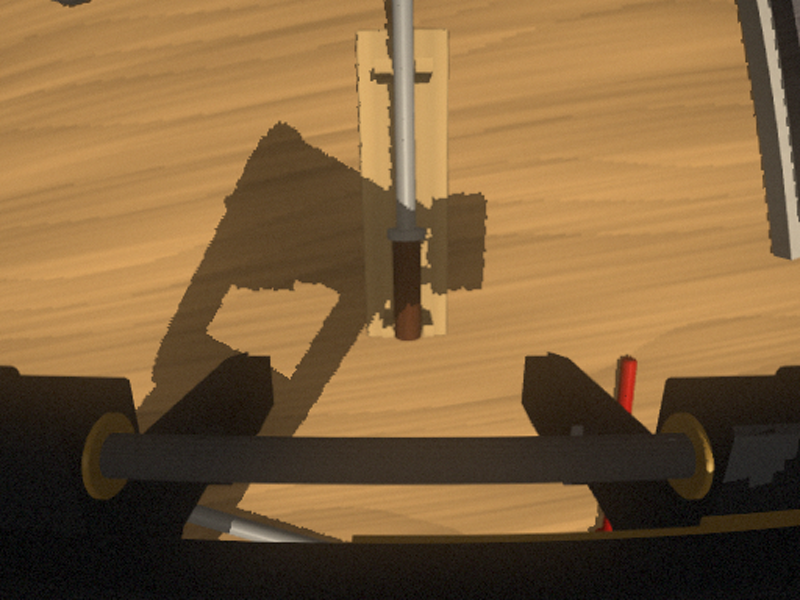

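The picture shows the rail in the rest: handle end (408,337), collar (405,235), rod leaving at the top (401,0). Both sides of the handle are free.

Run:
```python
from h import *
import pickle
p,d,c=pickle.load(open("w2.pkl","rb"));f=1.5625
A=onz(c,407.5/f,325/f,.045);B=onz(c,406/f,240/f,.045);C=onz(c,401.5/f,8/f,.045);E=onz(c,408/f,338/f,.040)
print(A,B,C,E);a=C-A;y=np.degrees(np.arctan2(a[1],a[0]));print("yaw",y)
u=a/np.linalg.norm(a);o=onz(c,406/f,230/f,.056);print("collar front approx",o)
# grip from collar centre: collar spans 228..241
col=onz(c,405.5/f,235/f,.057);g=A+u*((col-A)@u-.033);print("grip",g, "from end",A+u*((E-A)@u+.036))
s=env.state();print(s["ee_pos"])
go([g[0],g[1],.092],Rt(y),s)
```

```text
[ 0.4892 -0.2816  0.045 ] [ 0.545  -0.2898  0.045 ] [ 0.6765 -0.3092  0.045 ] [ 0.4782 -0.2803  0.04  ]
yaw -8.37440900741789
collar front approx [ 0.5526 -0.2909  0.056 ]
grip [ 0.5171 -0.2857  0.045 ] from end [ 0.5138 -0.2852  0.045 ]
[ 0.5176 -0.2852  0.2491]
turn [ 0.0058  0.0004 -0.033 ] shift [ -0.3  -0.3 157.1] n 4.0
```

Emit:
drive_tool([
  [0.006, 0, -0.033, 0, 0, 30, 60],
  [0.006, 0, -0.033, 0, 0, 65, 60],
  [0.006, 0, -0.033, 0, 0, 100, 60],
  [0.006, 0, -0.033, 0, 0, 130, 60],
  [0.006, 0, -0.033, 0, 0, 150, 60],
  [0.006, 0, -0.033, 0, 0, 158, 60],
  [0.006, 0, -0.033, 0, 0, 159, 60],
  [0.006, 0, -0.033, 0, 0, 159, 60],
], grip_force=45)

```text
clock: 3.58
ee_pos: [0.52, -0.2775, 0.0922]
tool_rot: [[0.991, -0.132, -0.002], [-0.132, -0.991, 0.003], [-0.002, -0.003, -1.0]]
ft_force: [-0.1, -0.7, -0.1]
grip_width: 0.677
finger_force: 0.0
```

Emit:
drive_tool([
  [0, 0, 0, 0, 0, 0, 40],
  [0, 0, 0, 0, 0, 0, 20],
  [0, 0, 0, 0, 0, 0, 10],
  [0, 0, 0, 0, 0, 0, 10],
  [0, 0, 0, 0, 0, 0, 10],
  [0, 0, 0, 0, 0, 0, 10],
  [0, 0, 0, 0, 0, 0, 10],
  [0, 0, 0, 0, 0, 0, 10],
])

```text
clock: 4.25
ee_pos: [0.5193, -0.2831, 0.0928]
tool_rot: [[0.991, -0.133, -0.001], [-0.133, -0.991, -0.006], [-0.0, 0.006, -1.0]]
ft_force: [-6.4, -18.2, -0.5]
grip_width: 0.188
finger_force: 45.1
```

Run:
```python
from h import *
s=env.state()
for k in("ee_pos","tool_rot","ft_force","wrist_torque","finger_force","grip_width"):print(k,s[k])
```

```text
ee_pos [ 0.5193 -0.2831  0.0928]
tool_rot [[ 0.9911 -0.1334 -0.001 ]
 [-0.1334 -0.991  -0.0056]
 [-0.0002  0.0056 -1.    ]]
ft_force [ -6.365  -18.1667  -0.4852]
wrist_torque [-2.8296  1.1307 -0.0943]
finger_force 45.071922317147255
grip_width 0.18758612000359007
```

Emit:
drive_tool([
  [0, 0, 0, 0, 2, 0, 10],
  [0, 0, 0, -0.5, 4, 0, 10],
  [0, 0, 0, -1, 5.5, 0, 10],
  [0, 0, 0, -1, 5.5, -3, 10],
  [0, 0, 0, -1, 5.5, -10, 10],
  [0, 0, 0, -1, 5.5, -20, 10],
  [0, 0, 0, -1, 5.5, -35, 10],
  [0, 0, 0, -1, 5.5, -50, 10],
])

```text
clock: 4.92
ee_pos: [0.5173, -0.2821, 0.1416]
tool_rot: [[0.991, -0.132, -0.004], [-0.132, -0.991, 0.006], [-0.005, -0.005, -1.0]]
ft_force: [0.6, -0.2, -1.4]
grip_width: 0.186
finger_force: 45.0
```

Emit:
drive_tool([
  [0, 0, 0, 0, 0, -20, 10],
  [0, 0, 0, 0, 0, -40, 10],
  [0, 0, 0, 0, 0, -60, 10],
  [0, 0, 0, 0, 0, -75, 10],
  [0, 0, 0, 0, 0, -85, 10],
  [0, 0, 0, 0, 0, -90, 10],
  [0, 0, 0, 0, 0, -90, 10],
  [0, 0, 0, 0, 0, -90, 10],
])

```text
clock: 5.58
ee_pos: [0.5178, -0.2831, 0.2306]
tool_rot: [[0.991, -0.133, -0.003], [-0.133, -0.991, 0.005], [-0.004, -0.004, -1.0]]
ft_force: [-0.2, 0.7, -0.7]
grip_width: 0.189
finger_force: 45.0
```

Run:
```python
from h import *
import pickle
s=env.state()
for k in("ee_pos","tool_rot","ft_force","wrist_torque","finger_force","grip_width"):print(k,s[k])
S=snap("wrist");pickle.dump(S,open("w3.pkl","wb"));p,d,c=S
T=np.array(s["tool_rot"]);print("cam in tool",T.T@(np.array(c["xyz"])-s["ee_pos"]),"\n",T.T@c["rotation"])
for x in(0,30,60,90):
  P=s["ee_pos"]+T@np.array([.036+x/1e3,0,.045]);print(x,proj(c,[P]))
cv2.imwrite("pics/w3.png",cv2.resize(p,(800,600),interpolation=cv2.INTER_CUBIC)[:,:,::-1])
```

```text
ee_pos [ 0.5178 -0.2831  0.2306]
tool_rot [[ 0.9911 -0.1328 -0.0033]
 [-0.1328 -0.9911  0.0046]
 [-0.0039 -0.0041 -1.    ]]
ft_force [-0.1559  0.7053 -0.7278]
wrist_torque [0.0051 0.238  0.0303]
finger_force 45.01867353916168
grip_width 0.1890299916431684
cam in tool [ 0.0704  0.0011 -0.0819] 
 [[-0.0004  0.9612  0.2757]
 [ 1.      0.0001  0.0013]
 [ 0.0012  0.2757 -0.9612]]
0 [[252.069 187.569]]
30 [[251.916  118.6436]]
60 [[251.7676  42.2339]]
90 [[251.6396 -39.4127]]
```

View pics/w3.png

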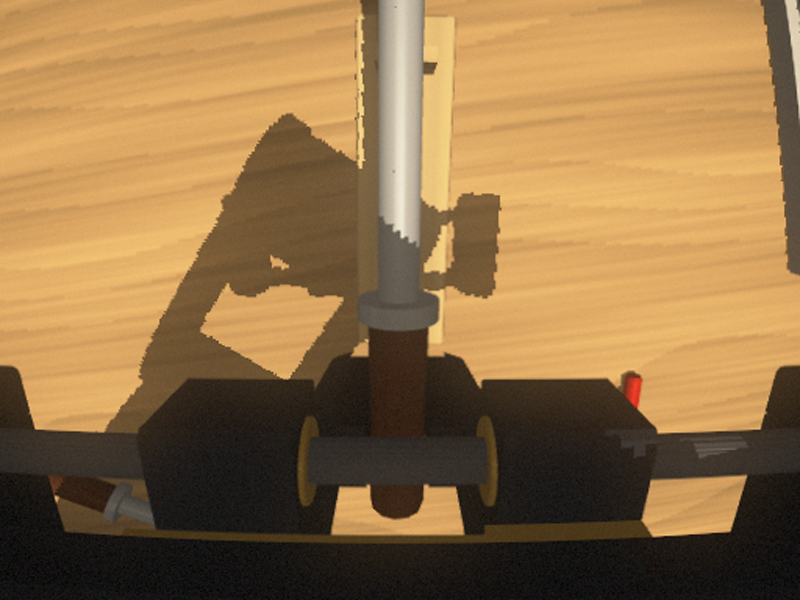

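The rail is held, with collar at (398,300) and rod running up to (401,0). Now I'll measure its pose in the hand from the depth and mask.

```bash
cat >> h.py <<'E'
def railfit(S,s):
    "rail axis in tool frame from wrist view: edges for lateral, nearest depth for height"
    p,d,c=S;T=np.array(s["tool_rot"]);pts=[]
    for v in range(8,180,3):
        m=np.where((d[v,215:295]>.02)&(d[v,215:295]<.17))[0]
        if len(m)<8:continue
        u=215+(m[0]+m[-1])/2
        o,r=ray(c,u,v);z=np.median(d[v,int(u)-1:int(u)+3]);q=T.T@(o+r*z-s["ee_pos"])
        rr=T.T@r;rr/=np.linalg.norm(rr);pts.append([*(q+rr*.0),len(m),v])
    return np.array(pts)
E
python3 - <<'E'
from h import *
import pickle
S=pickle.load(open("w3.pkl","rb"));s=env.state()
P=railfit(S,s);print(len(P));print(P[::6]*[1e3,1e3,1e3,1,1])
print(S[1][20,215:295:6])
Q=P[P[:,4]<170]; 
print("y slope,off",np.polyfit(Q[:,0],Q[:,1],1),"z",np.polyfit(Q[:,0],Q[:,2],1))
E
```

```text
58
[[108.3155   1.9228  42.1261  30.       8.    ]
 [101.6441   1.7333  41.5975  29.      26.    ]
 [ 95.1529   1.7422  42.1328  28.      44.    ]
 [ 88.4441   1.5515  42.2873  28.      62.    ]
 [ 81.5839   1.5565  42.3321  28.      80.    ]
 [ 74.5541   1.5596  41.7495  28.      98.    ]
 [ 67.4224   1.3594  41.3555  27.     116.    ]
 [ 60.0628   1.5731  42.0352  28.     134.    ]
 [ 52.5733   1.3672  41.631   27.     152.    ]
 [ 44.8214   1.3714  41.6313  27.     170.    ]]
[0.2765 0.2766 0.2765 0.2686 0.2677 0.1119 0.1119 0.1111 0.1109 0.1128
 0.2675 0.2679 0.2674 0.2779]
y slope,off [0.007 0.001] z [0.0115 0.0409]
```

```bash
cat >> h.py <<'E'
YAW=71.3;MOUTH=np.array([.5563,.1167,.110]);FARZ=.1077
A_T=np.array([1,.007,.0115]);A_T/=np.linalg.norm(A_T);P_T=np.array([.037,.0013,.0473])
def pose(s,dy=0,dz=0,far=None,yaw=None):
    "tool pose with collar face s m along insertion from mouth; dy (rack y, m), dz offsets"
    far=FARZ if far is None else far;w=np.radians(YAW if yaw is None else yaw)
    sl=(far-.110)/.132;h=np.array([np.cos(w),np.sin(w),0])
    a=h+[0,0,sl];a/=np.linalg.norm(a);y=np.array([h[1],-h[0],0])
    Wf=np.c_[a,y,np.cross(a,y)]
    b=np.array([-A_T[1],A_T[0],0]);b/=np.linalg.norm(b);Tf=np.c_[A_T,b,np.cross(A_T,b)]
    R=Wf@Tf.T
    q=MOUTH+a*s-[0,0,sl*.006]+[-dy*h[1],dy*h[0],dz]
    return q-R@P_T,R
E
python3 - <<'E'
from h import *
p,R=pose(-.19);print(p,R)
go([.4835,-.14,.24],Rt(27));go(p+[0,0,.05],R)
E
```

```text
[ 0.4826 -0.0977  0.1609] [[ 0.314   0.9494 -0.0019]
 [ 0.9494 -0.314  -0.0056]
 [-0.0059 -0.     -1.    ]]
turn [-0.0059  0.0032 -0.6045] shift [ -52.8 -137.3   -9. ] n 5.0
turn [-0.0112 -0.0042 -1.3847] shift [ -59.2 -179.    20.2] n 12.0
```

Emit:
drive_tool([
  [0, 0, -0.06, -4, -12, -5, 10],
  [0, 0, -0.14, -10, -30, -9, 10],
  [0, 0, -0.23, -18, -50, -9, 10],
  [0, 0, -0.32, -28, -72, -9, 10],
  [0, 0, -0.41, -36, -94, -9, 10],
  [0, 0, -0.5, -44, -116, -9, 10],
  [0, 0, -0.57, -50, -130, -9, 10],
  [0, 0, -0.6, -53, -137, -9, 10],
])

```text
clock: 6.3
ee_pos: [0.4826, -0.1386, 0.2394]
tool_rot: [[0.891, 0.454, -0.005], [0.454, -0.891, 0.006], [-0.002, -0.008, -1.0]]
ft_force: [0.2, 0.2, -2.0]
grip_width: 0.186
finger_force: 45.0
```

Run:
```python
from h import *
p,R=pose(-.19);go(p+[0,0,.03],R);print(env.state()["ft_force"])
```

```text
turn [-0.0102 -0.0066 -0.7803] shift [ 18.7 -36.1  48.7] n 7.0
[ 0.2464  0.2019 -2.0295]
```

Emit:
drive_tool([
  [-0.001, 0, -0.06, 2, -3, 2, 10],
  [-0.003, -0.001, -0.16, 4, -8, 8, 10],
  [-0.005, -0.002, -0.27, 7, -13, 15, 10],
  [-0.006, -0.003, -0.38, 9, -18, 22, 10],
  [-0.007, -0.004, -0.5, 12, -23, 30, 10],
  [-0.009, -0.005, -0.62, 15, -29, 38, 10],
  [-0.01, -0.006, -0.73, 18, -34, 45, 10],
  [-0.01, -0.0066, -0.78, 18.7, -36, 48.7, 10],
])

```text
clock: 6.97
ee_pos: [0.4835, -0.0995, 0.1905]
tool_rot: [[0.314, 0.949, -0.002], [0.949, -0.314, -0.006], [-0.006, 0.0, -1.0]]
ft_force: [0.1, 0.1, -1.3]
grip_width: 0.186
finger_force: 45.0
```

Emit:
drive_tool([
  [0, 0, 0, 0, 0, 5, 10],
  [0, 0, 0, 0, 0, 12, 10],
  [0, 0, 0, 0, 0, 20, 10],
  [0, 0, 0, 0, 0, 26, 10],
  [0, 0, 0, 0, 0, 30, 10],
  [0, 0, 0, 0, 0, 30, 10],
  [0, 0, 0, 0, 0, 30, 10],
  [0, 0, 0, 0, 0, 30, 10],
])

```text
clock: 7.63
ee_pos: [0.4844, -0.1004, 0.1625]
tool_rot: [[0.319, 0.948, 0.001], [0.948, -0.319, -0.008], [-0.007, 0.003, -1.0]]
ft_force: [-0.4, 0.3, -1.6]
grip_width: 0.186
finger_force: 45.0
```

Run:
```python
from h import *
import pickle
S={}
print(env.state()["ft_force"])
p,R=pose(-.19);go(p,R)
for n in("wrist","scene","side"):
    s=env.state();S[n]=snap(n)
    if n=="wrist":
        P=railfit(S[n],s);print(len(P),"y",np.polyfit(P[:,0],P[:,1],1),"z",np.polyfit(P[:,0],P[:,2],1))
pickle.dump(S,open("s4.pkl","wb"))
ims=[]
for n in("scene","side"):
    p,d,c=S[n];t=proj(c,[MOUTH])[0];print(n,t)
    u,v=t.astype(int);ims.append(cv2.resize(p[v-38:v+37,u-38:u+12+0] if 0 else p[v-37:v+38,u-25:u+25],(400,600),interpolation=cv2.INTER_CUBIC));print(u-25,v-37)
cv2.imwrite("pics/c4.png",np.hstack(ims)[:,:,::-1])
```

```text
[-0.4006  0.299  -1.5964]
turn [ 0.0034  0.0009 -0.0052] shift [ 2.  -2.6  1.6] n 1.0
58 y [ 0.0016 -0.    ] z [0.0083 0.0417]
scene [280.824  211.5547]
255 174
side [263.3016 157.677 ]
238 120
```

View pics/c4.png

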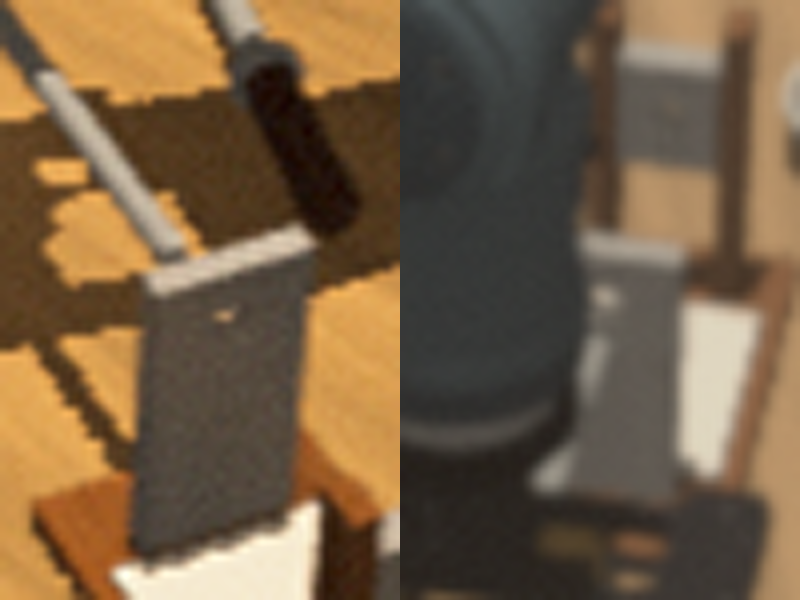

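The scene crop shows the rod coming up to just before the bracket (seen end at (172,245)), with the bracket hole at (225,315). In the side crop the arm hides the tip and the hole is at (607,297), within a pixel of my prediction. Next I'll check the rod line in the scene view against the prediction.

Run:
```python
from h import *
import pickle
S=pickle.load(open("s4.pkl","rb"));s=env.state();T=np.array(s["tool_rot"])
print(s["ee_pos"])
p,d,c=S["scene"];g=p.astype(int);sat=g.max(2)-g.min(2)
for A,P0 in((np.array([1,.007,.0115]),np.array([.037,.0013,.0473])),(np.array([1,.0016,.0083]),np.array([.037,.0,.048]))):
    W=[s["ee_pos"]+T@(P0+A*x) for x in np.linspace(.05,.17,7)];q=proj(c,W);print(q.round(1).tolist()); print("tip",W[-1])
for v in range(184,207,2):
    m=np.where(sat[v,255:282]<35)[0]+255;print(v,m.tolist(),g[v,255:282].max(1)[m-255].tolist())
X=np.array([.3206,.9472,0]);W=np.array(W);print(W[-1]@X-MOUTH@X)
```

```text
[ 0.4845 -0.1004  0.1627]
[[257.3, 181.1], [260.3, 185.1], [263.3, 189.2], [266.4, 193.4], [269.5, 197.7], [272.7, 202.1], [275.9, 206.5]]
tip [0.5529 0.0947 0.112 ]
[[257.8, 181.1], [260.8, 185.1], [263.8, 189.2], [266.9, 193.3], [270.1, 197.6], [273.3, 201.9], [276.6, 206.3]]
tip [0.5508 0.0954 0.1119]
184 [259, 260, 261] [114, 171, 194]
186 [261, 262, 264] [151, 184, 167]
188 [261, 262, 264] [95, 132, 190]
190 [263, 264, 265] [113, 158, 188]
192 [264, 265, 266, 267] [96, 137, 175, 196]
194 [267, 268, 269] [161, 188, 191]
196 [267, 268, 269, 270] [95, 139, 176, 196]
198 [270] [158]
200 [271, 272, 273] [144, 176, 193]
202 [272, 273, 274] [124, 160, 187]
204 [274, 275, 276] [147, 176, 189]
206 [275, 276, 277] [101, 106, 125]
-0.021987018471606168
```

Run:
```python
from h import *
import pickle
S=pickle.load(open("s4.pkl","rb"));p,d,c=S["scene"]
for v in(188,192,196,200):
    print(v,[tuple(x) for x in p[v,258:284].tolist()]); print((d[v,258:284]*1e3).astype(int).tolist())
```

```text
188 [(201, 144, 73), (130, 93, 50), (105, 72, 42), (95, 81, 67), (132, 120, 104), (180, 163, 144), (190, 179, 157), (192, 178, 154), (151, 133, 108), (92, 68, 43), (81, 56, 28), (81, 53, 28), (86, 59, 32), (82, 59, 30), (76, 53, 22), (78, 54, 32), (78, 55, 25), (78, 59, 33), (78, 56, 26), (74, 53, 28), (77, 54, 30), (80, 56, 31), (79, 56, 32), (70, 47, 25), (77, 56, 31), (73, 46, 21)]
[1606, 1605, 1607, 1603, 1423, 1420, 1419, 1415, 1420, 1605, 1603, 1603, 1602, 1605, 1600, 1607, 1608, 1605, 1602, 1604, 1603, 1592, 1605, 1603, 1608, 1611]
192 [(94, 63, 32), (92, 65, 32), (88, 62, 31), (92, 63, 35), (87, 59, 28), (84, 61, 34), (96, 80, 67), (137, 124, 110), (175, 161, 145), (196, 182, 163), (192, 175, 155), (147, 127, 104), (90, 64, 41), (77, 51, 25), (84, 56, 31), (88, 58, 34), (83, 58, 31), (83, 60, 28), (85, 59, 31), (84, 62, 33), (79, 55, 28), (83, 59, 30), (82, 58, 35), (80, 57, 33), (83, 57, 29), (76, 54, 28)]
[1586, 1582, 1589, 1589, 1583, 1587, 1594, 1406, 1405, 1408, 1406, 1411, 1590, 1587, 1589, 1592, 1589, 1585, 1596, 1591, 1587, 1587, 1587, 1590, 1589, 1590]
196 [(96, 69, 
[... 399 characters left out ...]
 1577, 1574, 1575, 1570, 1577, 1571, 1405, 1393, 1392, 1390, 1393, 1393, 1576, 1573, 1577, 1571, 1572, 1576, 1575, 1580, 1577, 1573, 1581]
200 [(94, 63, 35), (89, 62, 34), (98, 68, 39), (150, 105, 55), (214, 154, 80), (225, 166, 86), (227, 169, 90), (221, 164, 86), (223, 163, 86), (223, 161, 80), (223, 162, 81), (207, 147, 82), (152, 122, 86), (144, 131, 114), (176, 163, 144), (193, 182, 160), (202, 181, 154), (209, 163, 107), (213, 157, 81), (177, 125, 60), (87, 60, 31), (77, 52, 28), (80, 56, 29), (81, 53, 32), (82, 58, 32), (82, 55, 29)]
[1560, 0, 1554, 1560, 1547, 1552, 1558, 1555, 1553, 1559, 1555, 1554, 1384, 1384, 1385, 1384, 1381, 1379, 1553, 1556, 1555, 1564, 1563, 1564, 1558, 1558]
```

Run:
```python
from h import *
import pickle
S=pickle.load(open("s4.pkl","rb"));p,d,c=S["scene"];X=np.array([.3206,.9472,0])
print(proj(c,[MOUTH,MOUTH+X*.006,MOUTH+X*.012, MOUTH+[0,0,.001],MOUTH+.001*np.array([-.9472,.3206,0])]))
# plate top corners predicted
Y=np.array([-X[1],X[0],0])
print("plate top back corners",[proj(c,[[*(MOUTH+X*.012+Y*e)[:2],.135]])[0] for e in(-.03,.03)])
for P in("r",):
  g=p[206:220,276:290].max(2);print(g)
# rack x=12 back rim ring & front rim: see-through region centroid
th=np.linspace(0,2*np.pi,60)
def ring(x):return np.int32(proj(c,MOUTH+X*x+.0075*(np.cos(th)[:,None]*Y+np.sin(th)[:,None]*np.array([0,0,1])))*64)
m=[]
for x in(0,.012):
  a=np.zeros((384*8,512*8),np.uint8);cv2.fillPoly(a,[np.int32(ring(x)/8+4)],1);m.append(a)
vv,uu=np.where(m[0]&m[1]);print("predicted see-through",uu.mean()/8-.5,vv.mean()/8-.5,len(uu)/64)
q=p[206:220,276:290].max(2).astype(float);w=np.clip(q-110,0,None);w[:4]=0
v,u=np.mgrid[206:220,276:290];print("seen",(u*w).sum()/w.sum(),(v*w).sum()/w.sum())
```

```text
[[280.824  211.5547]
 [281.8484 212.9008]
 [282.8788 214.2548]
 [280.8429 211.2835]
 [281.1472 211.4532]]
plate top back corners [array([273.4495, 210.4779]), array([293.1527, 204.3388])]
[[106 125 170 211 204 205 202 211 208 203 208 195 168 145]
 [196 202 204 205 209 210 206 204 189 154 129  99  92  84]
 [208 209 205 208 206 188 155 137  93  89  84  78  75  75]
 [206 203 188 147 119 101  82  86  80  78  76  76  76  81]
 [143 119 101  89  83  82  81  82  83  80  82  80  80  78]
 [ 88  86  84  84  77  86  86  82  84  81  83  82  78  80]
 [ 89  88  93  90  83  84  96 100 100  76  78  80  77  79]
 [ 86  86  84  86  86 103 153 171  98  76  80  84  83  88]
 [ 88  87  88  91  86  86  91  97  81  82  86  84  80  82]
 [ 87  88  88  86  84  81  81  87  88  90  82  88  84  85]
 [ 94  88  94  89  87  88  85  84  91  95  90  84  84  84]
 [ 89  88  88  87  92  87  90  90  84  89  86  85  85  87]
 [ 87  89  87  89  88  90  85  88  83  87  82  87  85  84]
 [ 90  87  84  93  86  86  95  89  89  88  86  86  79  83]]
predicted see-through 281.67261904761904 212.95833333333334 0.328125
seen 280.75342465753425 212.13698630136986
```

```bash
cat >> h.py <<'E'
A_T=np.array([1,.002,.0095]);A_T/=np.linalg.norm(A_T);P_T=np.array([.037,.0002,.0480])
E
python3 - <<'E'
from h import *
p,R=pose(-.185);go(p,R)
E
```

```text
turn [ 0.0038 -0.0011  0.    ] shift [ 7.1 -1.7  1. ] n 1.0
```

Emit:
drive_tool([
  [0, 0, 0, 2, -1, 0.5, 10],
  [0, 0, 0, 4, -1.7, 1, 10],
  [0, 0, 0, 6, -1.7, 1, 10],
  [0, -0.001, 0, 7, -1.7, 1, 10],
  [0, -0.001, 0, 7, -1.7, 1, 10],
  [0, -0.001, 0, 7, -1.7, 1, 10],
  [0, -0.001, 0, 7, -1.7, 1, 10],
  [0, -0.001, 0, 7, -1.7, 1, 10],
])

```text
clock: 8.45
ee_pos: [0.4848, -0.0931, 0.1612]
tool_rot: [[0.319, 0.948, 0.0], [0.948, -0.319, -0.008], [-0.008, 0.003, -1.0]]
ft_force: [0.4, 0.3, -1.6]
grip_width: 0.185
finger_force: 45.0
```

Run:
```python
from h import *
p,R=pose(-.185);go(p,R);p,R=pose(-.155);go(p,R);s=env.state();print(s["ft_force"],s["wrist_torque"])
```

```text
turn [ 0.003  -0.0001  0.0001] shift [ 0.1  0.3 -0.4] n 1.0
turn [ 0.003  -0.0001  0.0001] shift [30.1  0.4 -0.1] n 1.0
[ 0.4385  0.3108 -1.6067] [-0.1638  0.0872  0.0128]
```

Aligned; advance slowly, 30 mm.

Emit:
drive_tool([
  [0, 0, 0, 4, 0.3, -0.3, 10],
  [0, 0, 0, 8, 0.3, -0.3, 10],
  [0, 0, 0, 11, 0.3, -0.3, 10],
  [0, 0, 0, 14, 0.3, -0.3, 10],
  [0, 0, 0, 16, 0.3, -0.3, 10],
  [0, 0, 0, 18, 0.3, -0.3, 10],
  [0, 0, 0, 20, 0.3, -0.3, 10],
  [0, 0, 0, 20, 0.3, -0.3, 10],
])

```text
clock: 9.12
ee_pos: [0.4916, -0.0739, 0.1614]
tool_rot: [[0.318, 0.948, 0.0], [0.948, -0.318, -0.008], [-0.008, 0.003, -1.0]]
ft_force: [0.2, -0.4, -0.9]
grip_width: 0.183
finger_force: 45.0
```

Run:
```python
from h import *
p,R=pose(-.165);go(p,R);s=env.state();print(s["ft_force"],s["wrist_torque"])
```

```text
turn [ 0.003  -0.0002  0.0005] shift [-0.3  0.1  0.1] n 1.0
[ 0.2183 -0.4406 -0.8719] [-0.1285  0.091   0.0493]
```

Emit:
drive_tool([
  [0, 0, 0, 2, 0, 0, 10],
  [0, 0, 0, 4, 0, 0, 10],
  [0, 0, 0, 6, 0, 0, 10],
  [0, 0, 0, 8, 0, 0, 10],
  [0, 0, 0, 9, 0, 0, 10],
  [0, 0, 0, 10, 0, 0, 10],
  [0, 0, 0, 11, 0, 0, 10],
  [0, 0, 0, 12, 0, 0, 10],
])

```text
clock: 9.78
ee_pos: [0.4953, -0.0628, 0.1612]
tool_rot: [[0.319, 0.948, 0.0], [0.948, -0.319, -0.008], [-0.008, 0.003, -1.0]]
ft_force: [-0.2, -0.2, -2.4]
grip_width: 0.187
finger_force: 45.0
```

Run:
```python
from h import *
p,R=pose(-.153);go(p,R);s=env.state();print(s["ft_force"],s["wrist_torque"])
```

```text
turn [ 0.0029 -0.0002  0.0001] shift [-0.   0.1  0.2] n 1.0
[-0.2103 -0.1771 -2.4421] [-0.1587  0.1048  0.047 ]
```

No contact force, so the tip is through the near hole. I'll advance to just before the block.

Run:
```python
from h import *
p,R=pose(-.053);go(p,R)
```

```text
turn [ 0.0029 -0.0002  0.0001] shift [100.    0.3   1.1] n 3.0
```

Emit:
drive_tool([
  [0, 0, 0, 5, 0, 0, 10],
  [0, 0, 0, 14, 0, 0.1, 10],
  [0, 0, 0, 23, 0.1, 0.2, 10],
  [0, 0, 0, 32, 0.1, 0.3, 10],
  [0, 0, 0, 40, 0.1, 0.4, 10],
  [0, 0, 0, 46, 0.1, 0.5, 10],
  [0, 0, 0, 50, 0.1, 0.6, 10],
  [0, 0, 0, 50, 0.1, 0.6, 10],
])

```text
clock: 10.45
ee_pos: [0.5115, -0.0145, 0.1602]
tool_rot: [[0.317, 0.948, 0.0], [0.948, -0.317, -0.008], [-0.008, 0.003, -1.0]]
ft_force: [-0.9, 0.6, -0.8]
grip_width: 0.185
finger_force: 45.0
```

Emit:
drive_tool([
  [0, 0, 0, 5, 0, 0, 10],
  [0, 0, 0, 14, 0, 0.1, 10],
  [0, 0, 0, 23, 0.1, 0.2, 10],
  [0, 0, 0, 32, 0.1, 0.3, 10],
  [0, 0, 0, 40, 0.1, 0.4, 10],
  [0, 0, 0, 46, 0.1, 0.5, 10],
  [0, 0, 0, 50, 0.1, 0.6, 10],
  [0, 0, 0, 50, 0.1, 0.6, 10],
])

```text
clock: 11.12
ee_pos: [0.5275, 0.0328, 0.1592]
tool_rot: [[0.318, 0.948, 0.0], [0.948, -0.318, -0.008], [-0.008, 0.003, -1.0]]
ft_force: [-0.5, -1.1, -0.8]
grip_width: 0.184
finger_force: 45.0
```

Run:
```python
from h import *
p,R=pose(-.053);go(p,R);s=env.state();print(s["ft_force"],s["wrist_torque"])
S=snap("scene");p,d,c=S
import pickle;pickle.dump(S,open("s5.pkl","wb"))
X=np.array([.3206,.9472,0]);print(proj(c,[MOUTH+X*.117-[0,0,.002],[*(MOUTH+X*.13)[:2],.1077],[*(MOUTH+X*.13)[:2],.1335]]))
a=p[195:270,255:355];cv2.imwrite("pics/c5.png",cv2.resize(a,(800,600),interpolation=cv2.INTER_CUBIC)[:,:,::-1])
```

```text
turn [ 0.0029 -0.0002  0.0012] shift [-0.9  0.2 -0.1] n 1.0
[-0.4781 -1.0613 -0.8098] [-0.1188  0.1383  0.0352]
[[301.8784 239.8534]
 [304.3674 243.2241]
 [305.2169 236.0909]]
```

View pics/c5.png

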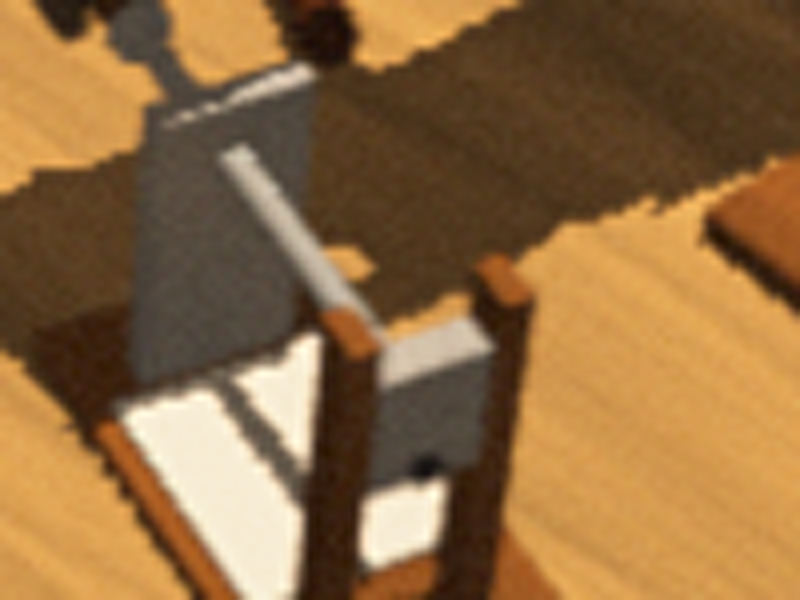

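The rod is through the bracket hole (240,150) and its tip is just short of the block (375,340). Now I'll feel gently for the block's hole.

Emit:
drive_tool([
  [0, 0, 0, 2, 0, 0, 10],
  [0, 0, 0, 4, 0, 0, 10],
  [0, 0, 0, 6, 0, 0, 10],
  [0, 0, 0, 8, 0.1, 0.1, 10],
  [0, 0, 0, 10, 0.1, 0.1, 10],
  [0, 0, 0, 12, 0.1, 0.1, 10],
  [0, 0, 0, 13, 0.1, 0.1, 10],
  [0, 0, 0, 14, 0.1, 0.1, 10],
])

```text
clock: 11.83
ee_pos: [0.5319, 0.0453, 0.159]
tool_rot: [[0.318, 0.948, 0.0], [0.948, -0.318, -0.008], [-0.008, 0.003, -1.0]]
ft_force: [0.3, 0.3, -1.0]
grip_width: 0.188
finger_force: 45.0
```

Run:
```python
from h import *
p,R=pose(-.039);go(p,R);s=env.state();print(s["ft_force"],s["wrist_torque"])
```

```text
turn [ 0.0029 -0.0001  0.0003] shift [-0.1  0.1 -0. ] n 1.0
[ 0.2807  0.3042 -0.9916] [-0.0115  0.1153  0.0066]
```

Emit:
drive_tool([
  [0, 0, 0, 1, 0, 0, 10],
  [0, 0, 0, 2, 0, 0, 10],
  [0, 0, 0, 3, 0, 0, 10],
  [0, 0, 0, 4, 0, 0, 10],
  [0, 0, 0, 4.5, 0, 0, 10],
  [0, 0, 0, 5, 0, 0, 10],
  [0, 0, 0, 5.5, 0, 0, 10],
  [0, 0, 0, 6, 0, 0, 10],
])

```text
clock: 12.5
ee_pos: [0.5338, 0.0508, 0.159]
tool_rot: [[0.319, 0.948, 0.0], [0.948, -0.319, -0.008], [-0.008, 0.003, -1.0]]
ft_force: [-0.4, 0.2, -1.6]
grip_width: 0.185
finger_force: 45.0
```

Run:
```python
from h import *
p,R=pose(-.033);go(p,R);s=env.state();print(s["ft_force"],s["wrist_torque"])
```

```text
turn [ 0.0029 -0.0001  0.0001] shift [0.  0.1 0.1] n 1.0
[-0.3714  0.2138 -1.5817] [-0.1565  0.1244  0.0127]
```

No force with the tip nominally 7 mm inside the block, so it's in. I'll continue.

Emit:
drive_tool([
  [0, 0, 0, 2, 0, 0, 10],
  [0, 0, 0, 4, 0, 0, 10],
  [0, 0, 0, 6, 0, 0.1, 10],
  [0, 0, 0, 8, 0, 0.1, 10],
  [0, 0, 0, 10, 0, 0.1, 10],
  [0, 0, 0, 12, 0, 0.1, 10],
  [0, 0, 0, 13, 0, 0.1, 10],
  [0, 0, 0, 14, 0, 0.1, 10],
])

```text
clock: 13.17
ee_pos: [0.5383, 0.0643, 0.1588]
tool_rot: [[0.318, 0.948, 0.0], [0.948, -0.318, -0.008], [-0.008, 0.003, -1.0]]
ft_force: [0.3, 0.2, -1.8]
grip_width: 0.19
finger_force: 45.0
```

Run:
```python
from h import *
p,R=pose(-.019);go(p,R);s=env.state();print(s["ft_force"],s["wrist_torque"])
```

```text
turn [ 0.003  -0.0001  0.0004] shift [-0.2  0.1  0.1] n 1.0
[ 0.2695  0.1592 -1.766 ] [-0.1211  0.1181  0.0104]
```

Emit:
drive_tool([
  [0, 0, 0, 2, 0, 0, 10],
  [0, 0, 0, 4, 0, 0, 10],
  [0, 0, 0, 6, 0, 0.1, 10],
  [0, 0, 0, 8, 0, 0.1, 10],
  [0, 0, 0, 10, 0, 0.1, 10],
  [0, 0, 0, 12, 0, 0.1, 10],
  [0, 0, 0, 13, 0, 0.1, 10],
  [0, 0, 0, 14, 0, 0.1, 10],
])

```text
clock: 13.83
ee_pos: [0.5428, 0.0775, 0.1586]
tool_rot: [[0.318, 0.948, 0.0], [0.948, -0.318, -0.008], [-0.008, 0.003, -1.0]]
ft_force: [-0.2, -0.3, -1.4]
grip_width: 0.188
finger_force: 45.0
```

Emit:
drive_tool([
  [0, 0, 0, 0.5, 0, 0, 10],
  [0, 0, 0, 1, 0, 0, 10],
  [0, 0, 0, 1.5, 0, 0, 10],
  [0, 0, 0, 2, 0, 0, 10],
  [0, 0, 0, 2.5, 0, 0, 10],
  [0, 0, 0, 3, 0, 0, 10],
  [0, 0, 0, 3.5, 0, 0, 10],
  [0, 0, 0, 4, 0, 0, 10],
])

```text
clock: 14.5
ee_pos: [0.544, 0.0811, 0.1586]
tool_rot: [[0.319, 0.948, 0.0], [0.948, -0.319, -0.008], [-0.008, 0.003, -1.0]]
ft_force: [0.7, -0.5, -1.4]
grip_width: 0.186
finger_force: 45.0
```

Run:
```python
from h import *
p,R=pose(-.001);go(p,R);s=env.state();print(s["ft_force"],s["wrist_torque"])
```

```text
turn [ 0.003  -0.0001  0.0001] shift [0.  0.1 0.2] n 1.0
[ 0.6863 -0.4621 -1.3676] [-0.152   0.1416  0.0198]
```

Feel for the collar contact.

Emit:
drive_tool([
  [0, 0, 0, 0.4, 0, 0, 10],
  [0, 0, 0, 0.8, 0, 0, 10],
  [0, 0, 0, 1.2, 0, 0, 10],
  [0, 0, 0, 1.6, 0, 0, 10],
  [0, 0, 0, 2, 0, 0, 10],
  [0, 0, 0, 2.4, 0, 0, 10],
  [0, 0, 0, 2.7, 0, 0, 10],
  [0, 0, 0, 3, 0, 0, 10],
])

```text
clock: 15.17
ee_pos: [0.545, 0.084, 0.1585]
tool_rot: [[0.319, 0.948, 0.0], [0.948, -0.319, -0.008], [-0.008, 0.003, -1.0]]
ft_force: [-0.1, 0.4, -1.3]
grip_width: 0.186
finger_force: 45.0
```

Emit:
drive_tool([
  [0, 0, 0, 0.4, 0, 0, 10],
  [0, 0, 0, 0.8, 0, 0, 10],
  [0, 0, 0, 1.2, 0, 0, 10],
  [0, 0, 0, 1.6, 0, 0, 10],
  [0, 0, 0, 2, 0, 0, 10],
  [0, 0, 0, 2.4, 0, 0, 10],
  [0, 0, 0, 2.7, 0, 0, 10],
  [0, 0, 0, 3, 0, 0, 10],
])

```text
clock: 15.83
ee_pos: [0.5455, 0.0855, 0.1585]
tool_rot: [[0.318, 0.948, -0.001], [0.948, -0.318, -0.011], [-0.011, 0.002, -1.0]]
ft_force: [-4.5, -9.2, 1.8]
grip_width: 0.19
finger_force: 45.0
```

Run:
```python
from h import *
s=env.state();print(s["ft_force"],s["wrist_torque"])
p,d,c=snap("wrist")
P=np.array([at(c,d,u,v) for u in(225,285) for v in(60,100,140)]);
w=p[90:260,150:360];e=snap("scene")[0][185:235,250:310]
cv2.imwrite("pics/c6.png",np.hstack([cv2.resize(w,(400,324)),cv2.resize(e,(389,324),interpolation=cv2.INTER_CUBIC)])[:,:,::-1])
```

```text
[-4.4522 -9.2213  1.82  ] [-1.415   0.6132  0.0337]
```

View pics/c6.png

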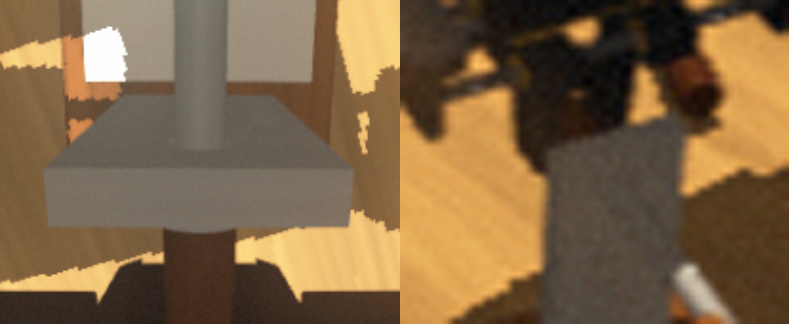

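The wrist crop shows the collar (200,230) flush against the bracket plate, with 10 N of contact. One small extra push, then release and lift away.

Emit:
drive_tool([
  [0, 0, 0, 0.3, 0, 0, 10],
  [0, 0, 0, 0.7, 0, 0, 10],
  [0, 0, 0, 1, 0, 0, 10],
  [0, 0, 0, 1, 0, 0, 10],
  [0, 0, 0, 0.5, 0, 0, 10],
  [0, 0, 0, 0, 0, 0, 10],
  [0, 0, 0, -0.5, 0, 0, 10],
  [0, 0, 0, -0.5, 0, 0, 10],
])

```text
clock: 16.6
ee_pos: [0.5455, 0.0854, 0.1585]
tool_rot: [[0.319, 0.948, -0.001], [0.948, -0.319, -0.01], [-0.009, 0.003, -1.0]]
ft_force: [-1.7, -5.4, -0.6]
grip_width: 0.182
finger_force: 45.0
```

Emit:
drive_tool([
  [0, 0, 0, 0, 0, 0, 25],
  [0, 0, 0, 0, 0, 0, 40],
  [0, 0, 0, 0, 0, 0, 60],
  [0, 0, 0, 0, 0, 0, 60],
  [0, 0, 0, 0, 0, 0, 60],
  [0, 0, 0, 0, 0, 0, 60],
  [0, 0, 0, 0, 0, 0, 60],
  [0, 0, 0, 0, 0, 0, 60],
])

```text
clock: 17.27
ee_pos: [0.5458, 0.0864, 0.1586]
tool_rot: [[0.319, 0.948, 0.0], [0.948, -0.318, -0.008], [-0.008, 0.003, -1.0]]
ft_force: [0.3, -0.0, -0.7]
grip_width: 0.682
finger_force: 0.0
```

Emit:
drive_tool([
  [0, 0, 0, 0, 0, -5, 60],
  [0, 0, 0, 0, 0, -15, 60],
  [0, 0, 0, 0, 0, -35, 60],
  [0, 0, 0, 0, 0, -60, 60],
  [0, 0, 0, 0, 0, -90, 60],
  [0, 0, 0, 0, 0, -115, 60],
  [0, 0, 0, 0, 0, -130, 60],
  [0, 0, 0, 0, 0, -130, 60],
])

```text
clock: 17.93
ee_pos: [0.5477, 0.0874, 0.2939]
tool_rot: [[0.319, 0.948, 0.009], [0.948, -0.318, -0.009], [-0.005, 0.011, -1.0]]
ft_force: [0.5, -0.4, -0.4]
grip_width: 0.68
finger_force: 0.0
```

Run:
```python
from h import *
s=env.state();print(s["ft_force"])
w,d,c=snap("wrist");S=snap("scene");e=S[0][185:275,245:335]
cv2.imwrite("pics/c7.png",np.hstack([cv2.resize(w[0:260,120:400],(400,371)),cv2.resize(e,(371,371),interpolation=cv2.INTER_CUBIC)])[:,:,::-1])
```

```text
[ 0.4939 -0.3816 -0.3992]
```

View pics/c7.png

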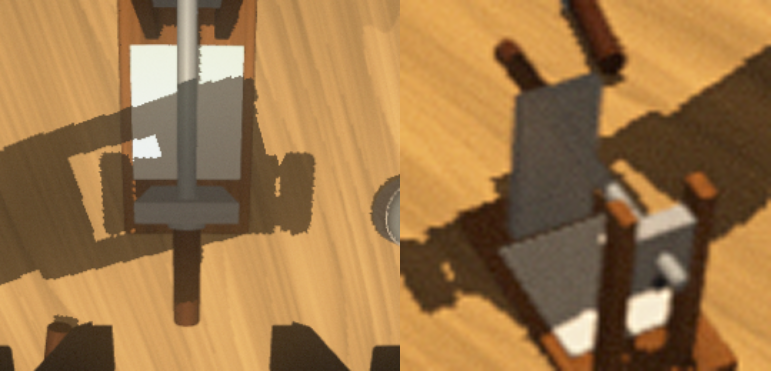

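The final picture shows the collar against the bracket at (187,228), the tip sticking out of the block's back at (672,268), and the gripper clear.

```bash
python3 -c "
from station import env
print(env.close_job())"
```

```text
the job is handed in; nothing more can be done
None
```

The rail is threaded through the bracket and the levelling block, with its collar flush against the bracket and the gripper released and clear. Measured rail contact was about 10 N, the clock read about 18 s, and the job is handed in; no verdict came back.

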